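# Clamp the glued mosaic coaster

## Robot

A 6-joint arm with a two-finger parallel gripper is mounted at the origin on the work surface. World frame = base frame: x ahead of the robot, y to its left, z up, the work surface at z = 0. Lengths are in m, angles in rad, forces in N, time in s.
With the tool pointing down it reaches from about 0.375 to 0.975 m from the base axis. Payload 3.8 kg.
Tool frame: the origin (TCP) lies midway between the tips of the shut fingers; the grasp point (between the pads) lies 19 mm behind it; z points along the fingers, y is the line along which they close (so a half turn about z gives the same grasp; the last joint's range is limited). The gripper opens to 85 mm and grips with 20 to 120 N. Pads are 22 mm wide; open, the fingers measure 114 mm over their backs; the gripper's body (76 mm by 85 mm) begins 54 mm behind the grasp point. The pads swing forward as they close: fully open they stand 13 mm farther back than shut.
Start: joints at [-1.14, 0.264, 1.604, -0, 1.274, -0.037], TCP at [0.304, -0.602, 0.194] pointing down, gripper open.
Joint ranges: [-2.63, 2.63], [-0.94, 2.18], [0.31, 2.57], [-1.31, 4.45], [0, 2.66], [-2.55, 2.55]. Speed limits (rad/s): [2.57, 2.57, 3.14, 3.14, 3.14, 3.14].

## Interface

Orientations are given as a unit quaternion [x, y, z, w].
In Python, from workcell import env gives the robot as it stands. The module is installed in compiled form; this text tells all that it offers. Calls block until the motion is done:
- env.goto(position, orientation): joint-space move of the TCP to a pose.
- env.line_to(position, feed=0.15, attitude=None, guard=None): straight line of the TCP; attitude=None keeps the orientation; feed is the mean speed in m/s. With guard (N) it stops when the force on the tool has changed by that much, and returns True; else False.
- env.goto_joints(angles): joint-space move.
- env.let_go() and env.grasp(grip_force=None): open the fingers fully, or close them until they stop; grip_force is the grip in N (None keeps the last).
- env.dwell(seconds).
- env.solve_ik(position, orientation): joint angles nearest the present ones, or None.
- env.observe(): the state.
- env.camera(name): name is "side" or "top" or "wrist"; returns the picture (420x560x3 uint8, red, green, blue); there is no depth.
- env.get_calibration(name): a dict with "fx", "fy", "cx", "cy" (pixels), "dist_coeffs" ([k1, k2, p1, p2, k3] as OpenCV has them; the pictures are not rectified), "world_to_cam" (4x4, takes a point from world to camera coordinates); the wrist camera has in their place "mount" (4x4, takes a point from camera to tool coordinates, whose origin is the TCP and whose axes are the flange's). Camera axes: x right, y up, looking along -z (the intrinsics and any distortion apply to the point x, -y, -z); pixel columns grow to the right and rows downward; lengths in m; the calibration is good to about 2 mm. A picture is of the moment at which its call begins: read the wrist's pose just before it. get_calibration takes no time and is no camera call.
A pose or a line that the arm cannot do raises env.Unreachable and nothing moves.
- env.hand_in(): hands the job in; it is judged then, once.
The state is a dict: "time_s": time; "q": joint angles; "joint_velocities": joint speeds; "tau": joint torques, N m; "position": TCP position; "orientation": TCP orientation; "wrist_force": force on the tool from outside, world axes, zero at the start; "torque": the same for the moment, N m; "width": opening from 0.0 (shut) to 1.0 (fully open); "grip_force": force on a finger pad.
Only numpy, scipy, OpenCV 4.12 (cv2) and the standard library are available. Lean on these libraries where they do the work, as an engineer would, in place of code of your own. Each camera call takes 0.05 s, during which the arm holds its last target. There are 200 camera calls.

## Task

The mosaic coaster on the gluing board has to be clamped while its glue sets. Without picking anything up, push the clamp strap round with the outside of a finger until it lies over the coaster and meets its stop, and only then push the cam lever fully down with the fingertips, so that the rubber foot presses on the coaster. Do not pick up or shift the coaster, and leave the jars, glass, brush and glue tube where they are.

Things in the scene. Friction and masses are not known exactly. Their poses are not given: they have to be found in the camera images.
- board: Fixed plywood gluing board, 180 (x) by 325 mm (y), 18 mm thick, y = -122 to +202 mm. Origin: on the table below the clamp's vertical stud; z up. The coaster lies in a nest (strips 6 mm high on three sides) centred at board (0, +125 mm). The stud with the lever's fork, up to 86 mm above the table, stands at (0, 0); a stop pin 8 mm thick, 56 mm high at (+16, +45 mm).
- strap (a joint): Angle a (rad) of the steel clamp strap about the stud's vertical axis. 0: at the stop pin, along board +y, foot over the coaster. Grows counter-clockwise from above to at most 1.75; at 1.57 the strap points along board -x. Turns under about 1 N at its end, stays where left. The point r along the strap is at board (-r sin a, r cos a).
- strap_end (a point): Point on the strap's centre line, half-way up the bar, 125 mm from the stud, where the clamp screw passes through. The strap is a flat bar 24 mm wide, 10 mm thick, reaching 145 mm from the stud; faces 46 and 56 mm above the table while the lever is up. The screw's round head, 24 mm across, tops out 97 mm above the table. Axis y points outward along the strap.
- clamp_foot: Round rubber foot under the clamp screw, 26 mm across, 8 mm thick, sprung upward by 4 N per mm. Origin: middle of its underside, 34 mm above the table while the lever is up (4 mm over the coaster).
- lever (a joint): Angle q (rad) of the cam lever: 0 stands 65 degrees above level, leaning to board -y; grows as it is pushed down towards board -y; 1.10 is fully down, about level, at a stop. Stays where left (2 to 3 N at its end moves it). Its cam lowers strap and foot by 5.5 mm per rad: the foot meets the coaster at about 0.75 and presses with about 8 N at the end.
- lever_pivot (a point): Lever's hinge axis (along board x), on the board above the stud, 74 mm above the table; its axes are the board's.
- lever_tip (a point): Outer end of the lever on its centre line, 110 mm from the pivot. The lever's outer 70 mm is a black paddle 26 mm wide and 10 mm thick. At joint value q the lever points along board (0, -cos(1.134-q), sin(1.134-q)).
- coaster: Loose wooden coaster with mirror chips on top, 95 x 95 x 12 mm, lying flat in its nest on the board. Origin: centre of its underside, 18 mm above the table; its top is 30 mm above the table.
- paint_jar_a: Small clear paint jar with black cap, 40 mm across, 48 mm high, standing on the board on the far side of the lever; bystander, to be left where it is. Origin: centre of its underside.
- paint_jar_b: Small copper-coloured paint jar with black cap, 44 mm across, 50 mm high; bystander, to be left where it is. Origin: centre of its underside.
- paint_jar_c: Small dark paint jar with black cap, 44 mm across, 55 mm high; bystander, to be left where it is. Origin: centre of its underside.
- water_glass: Empty glass tumbler, 64 mm across, 75 mm high; bystander, to be left where it is. Origin: centre of its underside.
- brush_grip (a point): Paint brush lying flat, 170 mm long; bystander, to be left where it is. Point on its handle.
- glue_tube: Yellow glue tube lying flat, 140 x 42 x 18 mm; bystander, to be left where it is. Origin: centre of its underside.

How it is judged:
By the outcome, as a careful person would: the job done as asked, in the order asked, and still so for the second after the job is handed in, with the robot touching nothing.
It also fails if it takes over 61 s, if anything falls off the work surface, if the arm or the gripper's body presses on something with over 40 N, if the wrist force passes 120 N, or if a joint passes its speed limit or range.

## Working session

There is one attempt and no reset: what is moved stays moved. The work goes in short steps, each a Python script; the robot and the scene stay as the last script left them, time stands still between calls to the robot, and variables do not carry over. Pictures are saved under pics/ and viewed, at most 10 in all, crops included, and the job is handed in when it is done.

```bash
mkdir -p pics
python3 - <<'E'
from workcell import env
import cv2, json
for n in("top","side"):
    im=env.camera(n); cv2.imwrite(f"pics/{n}0.png",im[:,:,::-1])
    c=env.get_calibration(n); print(n,{k:(v.tolist() if hasattr(v,'tolist') else v) for k,v in c.items()})
print(env.observe())
E
```

```text
top {'fx': 475.62945263942424, 'fy': 475.62945263942424, 'cx': 281.9953765179899, 'cy': 207.0701215051845, 'dist_coeffs': [-0.14684080320592208, 0.0, 0.0, 0.0, 0.0], 'world_to_cam': [[-0.011505473533957528, -0.9999321183502397, 0.0018392309158630428, -0.017344761808393512], [0.9787131101808254, -0.010884356685316121, 0.2049443308308923, -0.5879963270044104], [-0.2049104000262916, 0.004158060984314519, 0.9787719031980413, -0.8148764133716183], [0.0, 0.0, 0.0, 1.0]]}
side {'fx': 477.57625827897004, 'fy': 477.57625827897004, 'cx': 268.7810572535009, 'cy': 209.35677470758895, 'dist_coeffs': [-0.024499970666211696, 0.0, 0.0, 0.0, 0.0], 'world_to_cam': [[-0.9598301579393568, -0.28051995246340844, 0.005884231473733051, 0.5523591284591147], [0.2248388310612027, -0.7564270528989291, 0.6142195158814745, -0.2157671768501273], [-0.1678498375249179, 0.5908694186641984, 0.7891132758547981, -0.8915504131188321], [0.0, 0.0, 0.0, 1.0]]}
{'time_s': 0.1, 'q': array([-1.13989409e+00,  2.64686039e-01,  1.60524515e+00,  2.23042285e-05,
        1.27374423e+00, -3.68971963e-02]), 'joint_velocities': array([ 0.0001826 , -0.00244376, -0.00366771, -0.00120268,  0.00118047,
       -0.00038129]), 'tau': array([-8.59413421e-05, -5.16709507e+01, -3.68591201e+01, -9.20517346e-05,
        6.21180530e-03,  7.72652470e-06]), 'position': array([ 0.30406511, -0.60178997,  0.19327693]), 'orientation': array([ 9.72770177e-01,  2.31769493e-01, -1.93376547e-04, -1.02332678e-03]), 'wrist_force': array([ 0.34498717,  0.30616045, -0.41601437]), 'torque': array([0.0028348 , 0.03521101, 0.0152126 ]), 'grip_force': 0.0, 'width': 0.9977891604774777}
```

View pics/top0.png

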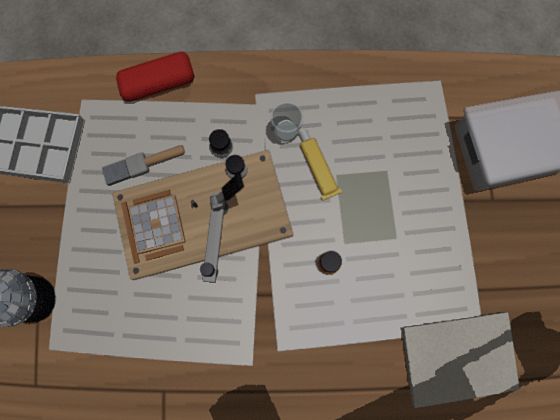

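View pics/side0.png

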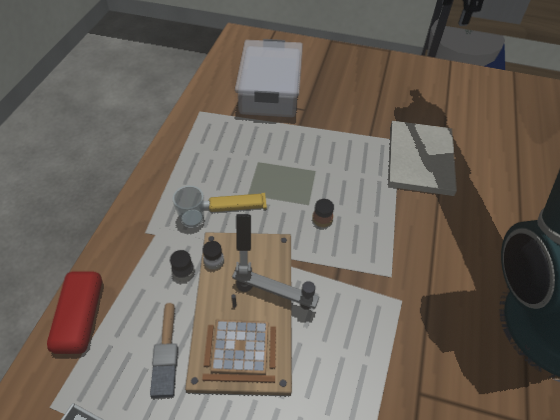

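The top view shows the board with corners near (115,193), (272,152), (291,233) and (133,275). The stud is near (219,201), the strap end near (208,270), the coaster at (156,223), and the lever tip near (235,183). I'll enlarge it for exact pixels.

```bash
python3 - <<'E'
import cv2
im=cv2.imread("pics/top0.png")[135:285,105:305]
cv2.imwrite("pics/topc.png",cv2.resize(im,None,fx=4,fy=4,interpolation=cv2.INTER_CUBIC))
E
cat > h.py <<'E'
import numpy as np, cv2
from workcell import env
def ray(n,uv):
    c=env.get_calibration(n);K=np.array([[c['fx'],0,c['cx']],[0,c['fy'],c['cy']],[0,0,1]])
    p=cv2.undistortPoints(np.array([[uv]],float),K,np.array(c['dist_coeffs']))[0,0]
    T=np.array(c['world_to_cam']);R=T[:3,:3]
    return -R.T@T[:3,3], R.T@np.array([p[0],-p[1],-1])
def onz(n,uv,z):
    o,d=ray(n,uv);return o+d*(z-o[2])/d[2]
E
```

```text
(no output)
```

View pics/topc.png

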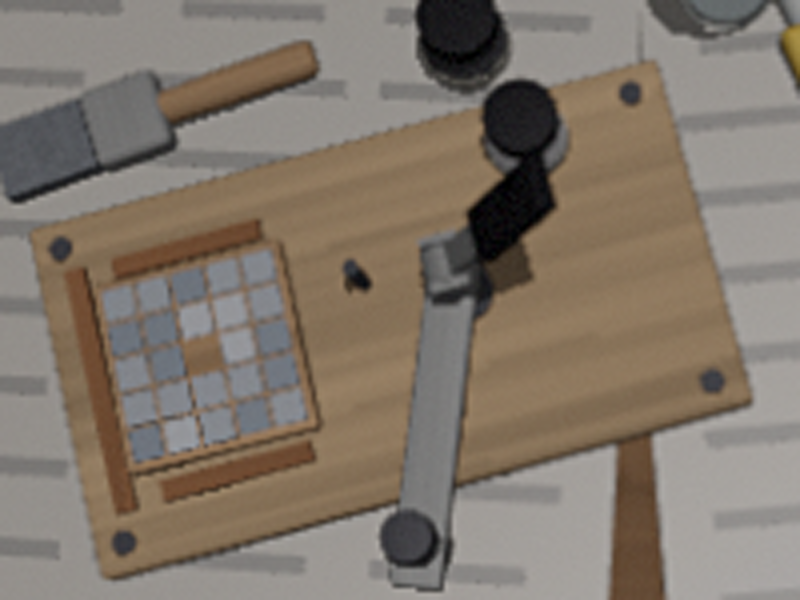

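The crop shows the board corners at crop pixels (30,232), (655,60), (750,402) and (107,578), the strap end near (410,540), the screw head at (408,537), and the lever paddle tip near (535,180).

```bash
cat >> h.py <<'E'
A,B,C,D=[onz("top",(105+u/4,135+v/4),0.018)[:2] for u,v in((30,232),(655,60),(750,402),(107,578))]
ey=(A+D-B-C);ey/=np.linalg.norm(ey)
ex=np.array([ey[1],-ey[0]])
O=(A+B+C+D)/4-ey*0.040
def W(x,y,z=0): return np.array([*(O+ex*x+ey*y),z])
def toB(p): d=np.asarray(p)[:2]-O; return np.array([d@ex,d@ey])
E
python3 - <<'E'
from h import *
n=np.linalg.norm
print("sides",n(A-B),n(C-D),n(A-D),n(B-C),"O",O,"ey",ey)
f=lambda u,v,z:toB(onz("top",(105+u/4,135+v/4),z)).round(4)
print("pin base",f(362,285,.018),"pin top",f(350,265,.056))
print("coaster",f(211,355,.03),"exp 0,.125")
h=f(408,537,.097);print("head",h,n(h),"a",np.arctan2(-h[0],h[1]))
e=f(416,585,.056);print("end",e,n(e),"a",np.arctan2(-e[0],e[1]))
print("tip",f(535,180,.174),"exp 0,-.046; jarA",f(520,118,.066),"jarb?",f(460,25,.05))
print("cam",ray("top",(280,210))[0])
for nm,z,uv in(("jarA",.066,(213,247)),("stud",.086,(243,268)),("head",.097,(308,288))): print("side",nm,toB(onz("side",uv,z)).round(3))
E
```

```text
sides 0.3219394813332857 0.31840876961377296 0.17673047008851162 0.1775596491547787 O [0.59581821 0.09457467] ey [-0.25950046  0.96574298]
pin base [0.0171 0.0464] pin top [0.0182 0.0451]
coaster [0.0005 0.1234] exp 0,.125
head [-0.1164  0.0441] 0.12447397318315183 a 1.2086406200881952
end [-0.1337  0.0512] 0.14316818780720808 a 1.2050767821073838
tip [ 0.0008 -0.0505] exp 0,-.046; jarA [ 0.0625 -0.0495] jarb? [ 0.121 -0.033]
cam [ 0.4083035  -0.02035524  0.91811655]
side jarA [ 0.062 -0.05 ]
side stud [0.001 0.007]
side head [-0.115  0.051]
```

Sizes, pin, coaster and strap radius all agree, with a ≈ 1.205. Next I shut the gripper, go in behind the strap and sweep it round.

```bash
cat >> h.py <<'E'
from scipy.spatial.transform import Rotation as Ro
def quat(bx,by,sgn=1):  # tool down, tool y along board dir (bx,by)
    t=sgn*(ex*bx+ey*by);y=np.array([*t,0.])/np.linalg.norm(t);z=np.array([0,0,-1.])
    return Ro.from_matrix(np.c_[np.cross(y,z),y,z]).as_quat()
def sp(a,off,z=.040,r=.095,sgn=1):
    return W(-r*np.sin(a)-off*np.cos(a), r*np.cos(a)-off*np.sin(a), z), quat(np.cos(a),np.sin(a),sgn)
E
cat > s1.py <<'E'
from h import *
best=None
for s in(1,-1):
    js=[env.solve_ik(*sp(a,.03,sgn=s)) for a in(1.2,.6,0)]
    print(s,[None if j is None else (j[0].round(2),j[5].round(2)) for j in js])
    if all(j is not None for j in js):
        m=max(abs(j[5]) for j in js)
        if best is None or m<best[0]: best=(m,s)
s=best[1]; print("sgn",s)
env.grasp(20)
env.goto(*sp(1.205,.05,.19,sgn=s))
p,q=sp(1.205,.05,.04,sgn=s); print("down guard",env.line_to(p,guard=8))
print(env.observe()['position'],p,env.observe()['time_s'])
for a in np.linspace(1.205,.06,10):
    p,q=sp(a,.0265,sgn=s)
    g=env.line_to(p,feed=.06,attitude=q,guard=10); o=env.observe()
    print(round(a,2),g,toB(o['position']).round(4),o['wrist_force'].round(1),round(o['time_s'],1))
    if g: break
import cv2; cv2.imwrite("pics/top1.png",env.camera("top")[:,:,::-1])
cv2.imwrite("pics/side1.png",env.camera("side")[:,:,::-1])
a,b=[cv2.imread(f"pics/{n}1.png") for n in("top","side")]
cv2.imwrite("pics/both1.png",np.hstack([cv2.resize(a[120:300,90:290],(400,360)),cv2.resize(b[200:400,160:360],(400,400))[:360]]))
E
python3 s1.py
```

```text
1 [(np.float64(0.1), np.float64(-1.36)), (np.float64(0.21), np.float64(-0.65)), (np.float64(0.27), np.float64(0.01))]
-1 [(np.float64(0.1), np.float64(1.78)), (np.float64(0.21), np.float64(2.49)), None]
sgn 1
down guard False
[0.49718592 0.0546711  0.04092556] [0.49616915 0.0546364  0.04      ] 4.45
1.2 False [-0.0981  0.0097] [-0.  -0.4 -0.3] 5.0
1.08 False [-0.0964  0.0215] [-0.4 -0.  -0.1] 5.3
0.95 False [-0.0928  0.0334] [ 0.3  0.1 -0.9] 5.7
0.82 False [-0.0878  0.0448] [-0.1  0.2  0. ] 6.1
0.7 False [-0.0815  0.0555] [ 0.7 -0.2 -1.1] 6.4
0.57 False [-0.0738  0.0654] [0.2 0.5 1. ] 6.8
0.44 False [-0.065   0.0742] [ 0.2  0.3 -0.1] 7.1
0.31 False [-0.055   0.0819] [ 0.1 -0.7 -0. ] 7.5
0.19 False [-0.0442  0.0881] [ 0.3  0.1 -0.1] 7.9
0.06 False [-0.0327  0.0931] [-0.2 -0.  -0.6] 8.2
```

View pics/both1.png

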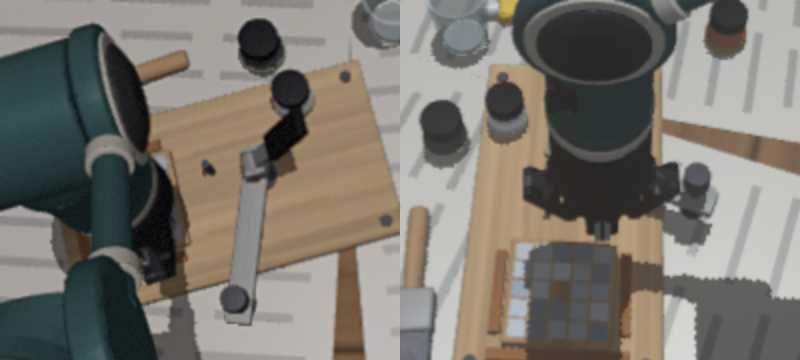

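The strap has not moved: its head is still at about (207,270) in the top view, although the finger tip travelled to the coaster at side pixel ~(260,314). I'll check where the tool and the strap really are before moving again.

Run:
```python
from h import *
def proj(n,p):
    c=env.get_calibration(n);T=np.array(c['world_to_cam']);q=T[:3,:3]@p+T[:3,3]
    K=np.array([[c['fx'],0,c['cx']],[0,c['fy'],c['cy']],[0,0,1]])
    return cv2.projectPoints(np.array([[q[0],-q[1],-q[2]]]),np.zeros(3),np.zeros(3),K,np.array(c['dist_coeffs']))[0][0,0].round(1)
o=env.observe();print({k:o[k] for k in('position','orientation','width','grip_force','time_s')})
print("tcp in side",proj("side",o['position']),"top",proj("top",o['position']))
a=1.205
for z in(.046,.097): print(z,proj("side",W(-.125*np.sin(a),.125*np.cos(a),z)),proj("top",W(-.125*np.sin(a),.125*np.cos(a),z)))
# two-view triangulation of the head
P,dP=ray("top",(207,269));Q,dQ=ray("side",(308,288))
t=np.linalg.lstsq(np.c_[dP,-dQ],Q-P,rcond=None)[0];print("head tri",P+t[0]*dP,Q+t[1]*dQ,toB(P+t[0]*dP))
im=env.camera("side");cv2.imwrite("pics/sidez.png",cv2.resize(im[230:380,180:380],(800,600),interpolation=2)[:,:,::-1])
```

```text
{'position': array([0.53991751, 0.17585877, 0.03980281]), 'orientation': array([ 5.83562390e-01,  8.12068178e-01, -3.94125311e-04, -2.38151713e-04]), 'width': 0.0013837302781168981, 'grip_force': 0.0, 'time_s': 8.3167}
tcp in side [260.4 323.6] top [175.8 235.5]
0.046 [307.1 298.5] [211.  271.6]
0.097 [309.1 284.9] [206.7 269.5]
head tri [0.47316063 0.10845965 0.08706775] [0.4725404  0.108477   0.08702203] [-0.11485254  0.04523903]
```

View pics/sidez.png

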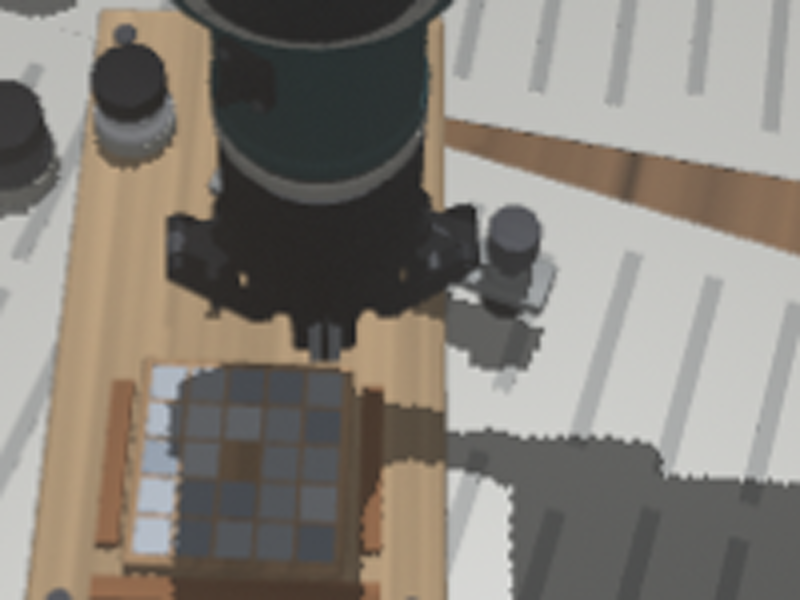

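The jaws are shut (width 0.001), but the finger tip is at side pixel ~(261,319), where a tip at z = 0.04 should be at row 323.6. That suggests the tip rides about 15 mm higher than reported and passed over the bar. A gentle touch on bare board (18 mm) will give the real offset.

Run:
```python
from h import *
o=env.observe();p=o['position'].copy();p[2]=.19
env.line_to(p,feed=.25)
q=quat(np.cos(1.2),np.sin(1.2))
env.goto(W(-.07,-.09,.12),q)
env.line_to(W(-.07,-.09,.045),feed=.1,guard=5)
g=env.line_to(W(-.07,-.09,-.003),feed=.02,guard=4);o=env.observe();print(g,o['position'],o['wrist_force'].round(1),o['width'],o['time_s'])
im=env.camera("side");cv2.imwrite("pics/touch.png",cv2.resize(im[180:330,180:380],(800,600),interpolation=2)[:,:,::-1])
```

```text
False [ 0.55163912 -0.0105089  -0.00294223] [ 0.4  0.9 -0.2] 0.0014112548882887997 13.8917
```

View pics/touch.png

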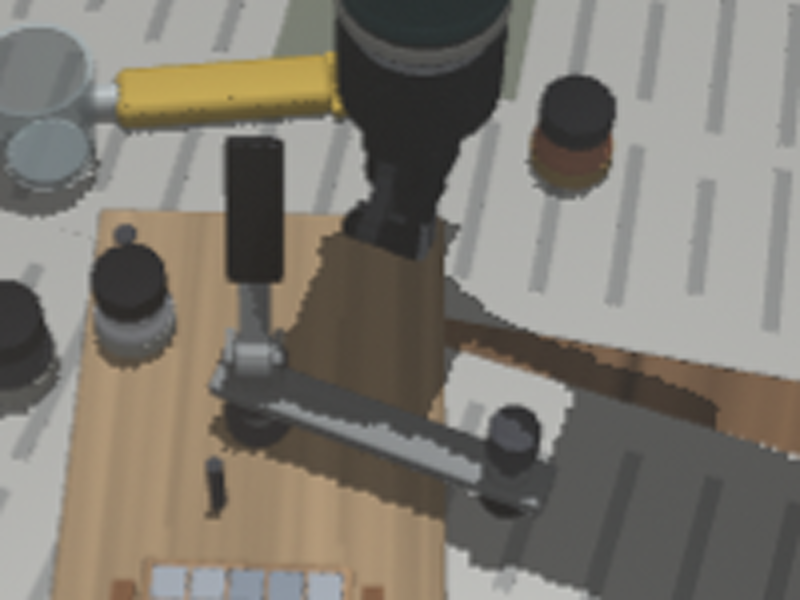

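Still no contact at a reported z of −3 mm, so the tips sit at least 21 mm higher than reported. I'll keep going down slowly under guard.

Run:
```python
from h import *
p=env.observe()['position']
for z in np.arange(-.005,-.03,-.002):
    g=env.line_to([p[0],p[1],z],feed=.02,guard=4);o=env.observe()
    print(g,o['position'][2].round(4),o['wrist_force'].round(1),round(o['time_s'],2))
    if g or abs(o['wrist_force'][2])>5: break
```

```text
False -0.0052 [ 0.6 -0.1 -0.2] 14.19
False -0.0072 [0.2 0.8 1.3] 14.44
False -0.0092 [-0.5  0.5 -0.6] 14.69
False -0.0112 [-0.5 -0.3  0. ] 14.94
False -0.0132 [-0.2 -0.2  0.6] 15.19
False -0.0152 [-0.4  0.1 -0. ] 15.44
False -0.0172 [ 0.3 -0.1  0.6] 15.69
False -0.0187 [ 0.2 -0.2  2.7] 15.94
False -0.0188 [-5.4 -0.3 15.9] 16.19
```

Run:
```python
from h import *
p=env.observe()['position'].copy(); p[2]=-.012
env.line_to(p,feed=.05)
o=env.observe();print(o['position'],o['wrist_force'].round(1),o['orientation'].round(3),toB(o['position']))
im=env.camera("side");t=env.camera("top")
cv2.imwrite("pics/touch2.png",np.hstack([cv2.resize(im[180:280,200:300],(400,400),interpolation=2),cv2.resize(t[140:240,200:300],(400,400),interpolation=2)])[:,:,::-1])
for n,uv,z in(("side",(280,243.7),.0335),("side",(260.7,319.2),.0765)): print(toB(onz(n,uv,z)))
```

```text
[ 0.55238457 -0.01054516 -0.01184859] [ 0.8  0.7 -0.6] [0.054 0.999 0.    0.   ] [-0.06922438 -0.09024769]
[-0.0666123  -0.08259325]
[-0.03406164  0.10152767]
```

View pics/touch2.png

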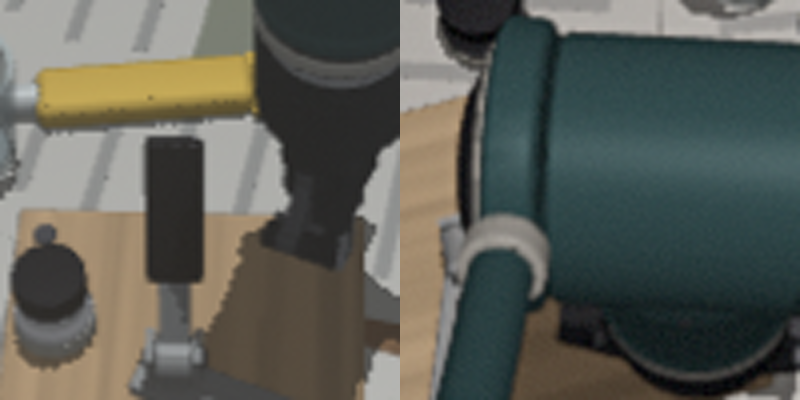

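The lateral position matches. Only the height is off: the fingertip is really 36.5 mm above the reported TCP z, which explains why the finger cleared the strap. I'll correct for that and redo the sweep.

```bash
cat > s2.py <<'E'
from h import *
DZ=.0365; z=.041-DZ
p,q=sp(1.205,.05,z)
print("pre",env.line_to(p,feed=.1,attitude=q,guard=8))
for a in np.linspace(1.205,.08,10):
    p,q=sp(a,.0265,z)
    g=env.line_to(p,feed=.06,attitude=q,guard=10); o=env.observe()
    print(round(a,2),g,toB(o['position']).round(4),o['position'][2].round(4),o['wrist_force'].round(1),round(o['time_s'],1))
    if g: break
else:
    for off in np.arange(.0265,.012,-.002):
        p,q=sp(0,off,z); g=env.line_to(p,feed=.03,attitude=q,guard=6); o=env.observe()
        print(off,g,toB(o['position']).round(4),o['wrist_force'].round(1),round(o['time_s'],1))
        if g or np.linalg.norm(o['wrist_force'][:2])>5: break
im=env.camera("side");t=env.camera("top")
cv2.imwrite("pics/push2.png",np.hstack([cv2.resize(im[220:380,180:340],(400,400),interpolation=2),cv2.resize(t[140:300,100:260],(400,400),interpolation=2)])[:,:,::-1])
E
python3 s2.py
```

```text
pre False
1.2 False [-0.0981  0.0096] 0.0044 [-1.  -0.1 -0.1] 18.2
1.08 False [-0.0964  0.0213] 0.0045 [ 0.4 -0.3  0.4] 18.6
0.96 False [-0.0929  0.033 ] 0.0045 [-0.2 -0.3 -0.3] 18.9
0.83 False [-0.088   0.0443] 0.0045 [ 0.3  0.8 -0.5] 19.3
0.7 False [-0.0818  0.0549] 0.0045 [0.6 0.5 0.1] 19.6
0.58 False [-0.0744  0.0647] 0.0045 [ 0.2 -0.4 -0.2] 20.0
0.46 False [-0.0657  0.0734] 0.0045 [ 0.6  0.  -0. ] 20.3
0.33 False [-0.0561  0.0811] 0.0044 [ 0.5 -0.7 -1. ] 20.7
0.21 False [-0.0455  0.0874] 0.0045 [-0.1  0.4  0.2] 21.1
0.08 False [-0.0343  0.0924] 0.0044 [ 0.2 -0.  -0.3] 21.4
0.0265 False [-0.0268  0.0949] [-0.7  0.9 -0.1] 21.8
0.0245 False [-0.0247  0.0949] [-0.3 -0.3 -0.4] 22.1
0.022500000000000003 False [-0.023   0.0951] [-2.3  0.3  0.1] 22.3
0.020500000000000004 False [-0.0224  0.0952] [-5.8 -0.8  3.6] 22.6
```

View pics/push2.png

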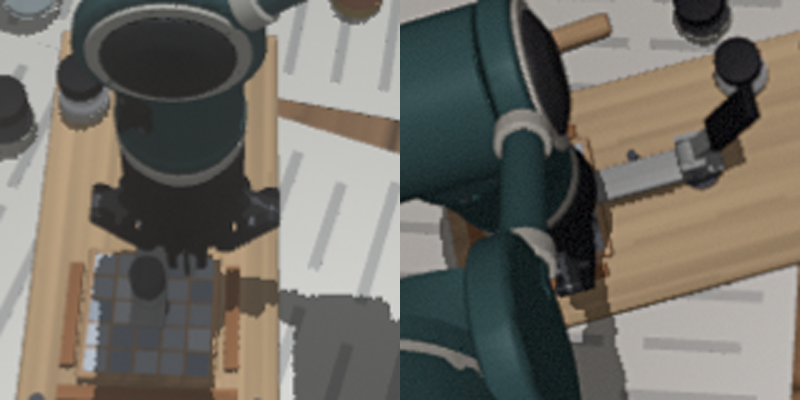

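The strap now lies along the board against the stop pin, with the screw head over the coaster. The reaction rises to 6 N at the stop, and the coaster is still between its strips. Now I back off and push the lever down.

```bash
cat > s3.py <<'E'
from h import *
DZ=.0365; q0=quat(1,0)
def L(q,s=.085,gap=0):
    t=1.134-q; return W(0,-s*np.cos(t)+(.005+gap)*np.sin(t)+.011,.074+s*np.sin(t)+(.005+gap)*np.cos(t)-DZ)
env.line_to(W(-.045,.095,.041-DZ),feed=.08,guard=8)
env.line_to(W(-.045,.095,.21-DZ),feed=.2)
s=L(0,gap=.025); up=s.copy(); up[2]=.21-DZ
env.line_to(up,feed=.15,attitude=q0,guard=10)
print("to",env.line_to(s,feed=.1,guard=6),env.observe()['time_s'])
for q in np.arange(0,1.11,.1):
    g=env.line_to(L(q,gap=-.001),feed=.05,guard=12);o=env.observe()
    print(round(q,2),g,toB(o['position']).round(4),(o['position'][2]+DZ).round(4),o['wrist_force'].round(1),round(o['time_s'],1))
    if g: break
p=env.observe()['position'].copy()
for k in range(12):
    if g or env.observe()['wrist_force'][2]>10: break
    p[2]-=.001; g=env.line_to(p,feed=.02,guard=12);o=env.observe();print((p[2]+DZ).round(4),g,o['wrist_force'].round(1),round(o['time_s'],1))
im=env.camera("side");t=env.camera("top")
cv2.imwrite("pics/lev.png",np.hstack([cv2.resize(im[200:360,180:340],(400,400),interpolation=2),cv2.resize(t[140:300,100:260],(400,400),interpolation=2)])[:,:,::-1])
E
python3 s3.py
```

```text
to False 25.5833
0.0 False [-0.0001 -0.0216] 0.1526 [ 0.3 -0.2 -0.3] 26.2
0.1 False [-0.0001 -0.0293] 0.149 [-0.6  0.3  1. ] 26.6
0.2 False [-0.0002 -0.0368] 0.1444 [-1.3 -0.1 -0.1] 26.9
0.3 False [-0.0002 -0.0436] 0.1393 [ 0.3  0.2 -0.1] 27.2
0.4 False [-0.0003 -0.0498] 0.1334 [-0.3  0.5 -0.2] 27.5
0.5 False [-0.0003 -0.0554] 0.1271 [ 0.7 -0.4 -0.5] 27.8
0.6 False [-0.0003 -0.0604] 0.1202 [ 0.3 -0.6 -0.7] 28.1
0.7 False [-0.0003 -0.0646] 0.1128 [0.7 0.9 1. ] 28.5
0.8 False [-0.0004 -0.0681] 0.105 [-0.2 -0.5 -0.1] 28.8
0.9 False [-0.0004 -0.0709] 0.097 [-0.5  0.1 -0. ] 29.1
1.0 False [-0.0004 -0.0727] 0.0887 [0.5 0.3 0.3] 29.4
1.1 True [ 0.0008 -0.0739] 0.0813 [-1.8  0.8  6.4] 29.7
```

View pics/lev.png

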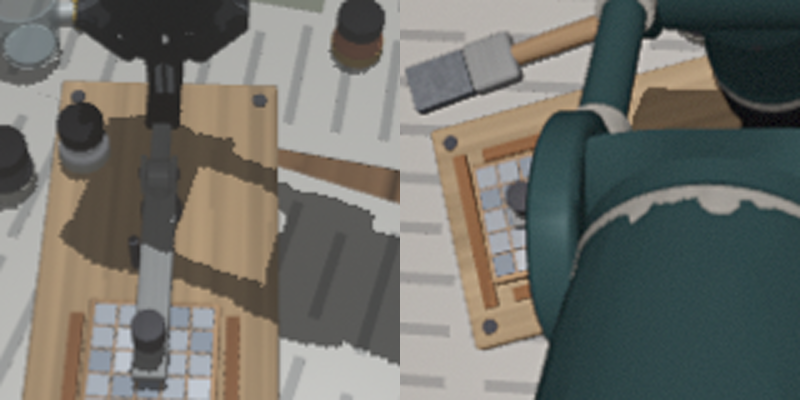

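The lever is level under the fingertips with the strap still over the coaster, and the guard tripped at the expected end height of 0.081. I'll press 1 mm more to confirm the stop, then withdraw and check.

Run:
```python
from h import *
p=env.observe()['position'].copy()
for k in range(3):
    q=p.copy();q[2]-=.0007*(k+1); g=env.line_to(q,feed=.02,guard=14);o=env.observe();print(g,(o['position'][2]+.0365).round(4),o['wrist_force'].round(1))
    if g or o['wrist_force'][2]>12: break
p[2]=.22; env.line_to(p,feed=.15)
env.goto_joints([-1.0,.264,1.604,0,1.274,-.037])
o=env.observe();print(o['time_s'],o['wrist_force'])
im=env.camera("side");t=env.camera("top")
cv2.imwrite("pics/top_end.png",t[:,:,::-1])
cv2.imwrite("pics/end.png",np.hstack([cv2.resize(im[190:390,160:360],(400,400),interpolation=2),cv2.resize(t[100:300,100:300],(400,400),interpolation=2)])[:,:,::-1])
d=cv2.absdiff(cv2.imread("pics/top0.png"),np.ascontiguousarray(t[:,:,::-1]))
for n,(u,v) in dict(jarb=(220,141),glass=(286,122),glue=(320,168),jarc=(330,262),brush=(145,165),jarA=(235,163)).items(): print(n,d[v-12:v+12,u-12:u+12].mean().round(1))
```

```text
False 0.0813 [-2.6 -0.3  6.3]
False 0.0812 [-4.4  0.3 10.1]
False 0.0811 [-6.3 -0.4 12.9]
34.0917 [-3.10550188e-01  4.82897139e-04  6.54897741e-01]
jarb 2.8
glass 1.5
glue 1.3
jarc 1.9
brush 1.5
jarA 2.9
```

View pics/end.png

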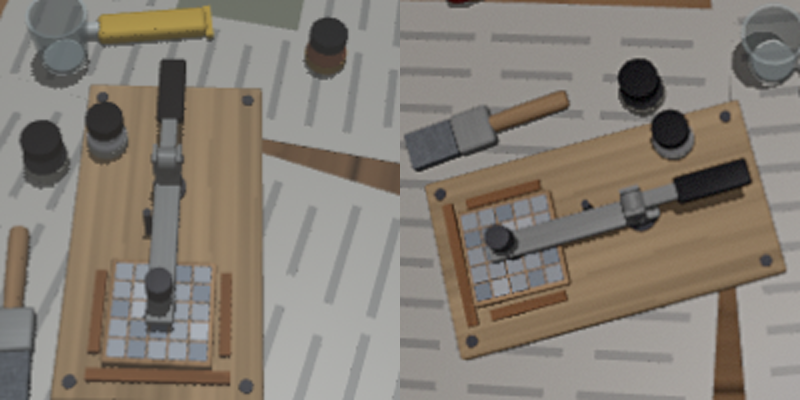

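The end views show the strap along the board over the coaster, the lever level, and the bystanders unchanged. One last numeric check of the two angles.

Run:
```python
from h import *
h=toB(onz("top",(149,219),.091));e=toB(onz("top",(273.5,186.5),.078));print("head",h,"a",np.arctan2(-h[0],h[1]),"lever tip",e,"exp 0,-.110")
print("coaster corner-centre",toB(onz("top",(100+114/2,100+248/2),.03)))
```

```text
head [-0.00133092  0.12412888] a 0.010721662890674378 lever tip [-0.00094651 -0.10688047] exp 0,-.110
coaster corner-centre [0.0004228  0.12491394]
```

```bash
python3 -c "
from workcell import env
print(env.hand_in())"
```

```text
the job is handed in; nothing more can be done
None
```

The job is handed in at about 34 s of the 61 s allowed: the strap is over the coaster at its stop (about 0.01 rad), the lever was pressed down to a firm stop, and the coaster and bystanders are where they were; my first sweep passed above the strap without touching it because the fingertips sit 36.5 mm higher than reported, so I corrected for that and repeated it.

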